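# Shift the dish carriage of an imaging stand and lock it again with its ball-lock pin

## Task

The culture dish has to go under the camera: draw the ball-lock pin up out of the loading position, slide the dish carriage along its rail to the imaging position under the camera, and push the pin fully home there until its collar sits flat on the carriage and the balls have clicked. The imaging hole is out of sight under the carriage, so feel for it with the nose of the pin and never force pin or stand; keep the dish in its nest and leave the specimen jar at the end of the stand where it is.

Things in the scene. Friction and masses are not known exactly. Their poses are not given: they have to be found in the camera images.
- station: Low aluminium imaging stand, fixed on the bench: base 110 mm wide (x -55 to 55), y -79 to 314 mm, flat deck at height 30 mm, two guide rails. Origin at bench height on the axis of the loading hole; y runs along the rail towards the camera end, z up. Column at local x 60 to 112, y 187 to 277 mm, 254 mm high.
- lens (a point): Middle of the camera's lens, 148 mm above the bench, over stand x 0, y 232 mm. Camera 48 mm wide and arm stand above it to 244 mm: keep the gripper clear, the fingers closing across the rail.
- home_hole (a point): Mouth of the loading hole in the deck (height 30 mm, stand x 0, y 0). A like hole, the imaging hole, is in an adjustable bush plate flush with the deck, at x 0 and somewhere in y 62 to 102 mm; the carriage hides it, its setting is not known. Both: vertical, through, 13 mm bore; 15 mm below the deck two spring balls bear on the pin. The deck between is flat and smooth.
- carriage (a joint): Travel of the black dish carriage along the stand's +y, in m: 0 pinned at the loading position, 0.062 to 0.102 over the imaging hole, end stop 0.122. About 2.5 N of friction; stays where it is left. A plate 96 mm wide, 232 mm long (y -32 to 200 mm at travel 0), top at height 50 mm, without handle: moved by the pin in its bush, or pushed.
- bush_top (a point): Centre of the top of the carriage's steel bush block, 40 x 40 mm, at height 58 mm; its vertical 13 mm bore carries the pin and is 26 mm long, ending 2 mm above the deck. Moves with the carriage; over the loading hole at travel 0. Axes as the stand's.
- pin: Ball-lock pin, about 90 g, upright in the bush. Origin: centre of the underside of its steel collar (27 mm across, 4 mm thick); z up along the pin. Black fluted round grip, 24 mm across, 4 to 42 mm above the origin; dummy button to 47 mm. Below: 12 mm shank, 53 mm long. Seated, the collar lies on the bush (origin at height 58 mm). About 10 N pulls it off the balls, 15 to 20 N seats it.
- pin_tip (a point): Tip of the pin's shank, 53 mm below the pin's origin: blunt, 10 mm across, bevelled to the full 12 mm over 2 mm; groove for the balls 10 mm above the tip. Tip on the deck: pin's origin at height 83 mm, shank still deep in the bush, so that the pin drags the carriage. It starts to drop within 1.5 to 2 mm of a hole's axis.
- nest (a point): Centre of the floor of the ring nest (59 mm inside, 5 mm high) on the carriage that holds the dish; height 50 mm, 150 mm from the bush along the stand's +y.
- dish: Covered culture dish, 55 mm across, 14 mm high, loose in the nest. Origin at the centre of its underside, z up.
- jar: Specimen jar with white lid, 53 mm across, 62 mm high, loose on the bench beyond the other end of the stand (stand x about -20, y about -145 mm). Origin at the centre of its underside.
Not all that is in view belongs to the job. Leave any blue, pink or purple look-alike of the pin alone.

How it is judged:
By the outcome, as a careful person would: the job done as asked, in the order asked, and still so for the second after the job is handed in, with the robot touching nothing.
It also fails if it takes over 67 s, if anything falls off the work surface, if the arm or the gripper's body presses on something with over 40 N, if the wrist force passes 120 N, or if a joint passes its speed limit or range.

## Robot

A 7-joint arm with a two-finger parallel gripper is mounted at the origin on the work surface; the furniture and walls round the work are solid. World frame = base frame: x ahead of the robot, y to its left, z up, the work surface at z = 0. Lengths are in m, angles in rad, forces in N, time in s.
With the tool pointing down it reaches from about 0.425 to 0.875 m from the base axis. Payload 4.7 kg.
Tool frame: the origin (TCP) lies on the centre line of the jaws, within the pads' length; the fingertips stand 25 mm ahead of it and the grasp point (between the pads) lies 6 mm ahead of it (r.nose_length is the distance from the TCP to the fingertips, in m); z points along the fingers, y is the line along which they close (so a half turn about z gives the same grasp; the last joint's range is limited). The gripper opens to 85 mm and grips with 20 to 120 N. Pads are 22 mm wide; open, the fingers measure 114 mm over their backs; the gripper's body (76 mm by 85 mm) begins 54 mm behind the grasp point. The pads swing forward as they close: fully open they stand 13 mm farther back than shut.
Start: joints at [1.349, 0.321, -0.07, 1.45, 0.023, 1.371, -0.057], TCP at [0.152, -0.632, 0.256] pointing down, gripper open.
Joint ranges: [-2.86, 2.86], [-0.3, 2.09], [-1.38, 1.24], [0.06, 2.45], [-1.56, 4.7], [0.09, 2.05], [-2.69, 2.69]. Speed limits (rad/s): [2.57, 2.57, 3.14, 3.14, 3.14, 3.14, 3.14].

## Interface

Orientations are given as a 3x3 rotation matrix whose columns are the frame's x, y, z axes.
In Python, from cell import status, viewer, ticket, finder, r gives the robot as it stands.
- The arm moves only by the tool jog_arm, never from a script. Its argument "motion" is a list of rows, each a list of 7 numbers: the shift along the tool's x, y, z in units of 30 mm (1.0 is 30 mm), then the turn, a rotation vector about the tool's x, y, z in units of 8 degrees (1.0 is 8 degrees), then the closure, from -1 (fully open) to 1 (shut). In form: [[dx, dy, dz, ax, ay, az, grip], ...]. A call has exactly 10 rows; each row shifts and turns the commanded pose from where the row before left it, along the tool's axes as they then stand; what a row does not reach is not made up. A row lasts 1/8 s, in which the tool goes at most 62.5 mm and 10.7 degrees, less where a joint would pass 70% of its speed; a pose out of reach is approached as far as the arm can. A call is refused whole if a number of a shift passes 1 or a number of a turn 1, either way. A call with a gripper value outside its range is refused whole. The fingers move at their own pace and stop on an object; "force" is the grip in N (left out, the last holds). Time passes only in rows, so rows that do not move let the fingers close, or fill a call up. It gives the time, the measured TCP pose, the force, the opening and the grip force at its end, in the units of the state.
- status.observe(): the state, without advancing time (a new reading comes with each control period).
- viewer.camera(name): name is "scene" or "top"; returns a dict with "pixels" (384x512x3 uint8, red, green, blue), "camera_matrix" (3x3 intrinsics, pixels), "k1" (the pictures are not rectified: a ray, as slopes to the right and down, at radius r is drawn at 1 + k1 r^2 times it, then the intrinsics apply), "rvec" (rotation vector, rad) and "tvec" (3), from world to camera coordinates, as OpenCV has them. Camera axes: x right, y down, z forward; pixel columns grow to the right and rows downward; lengths in m; the calibration is good to about 2 mm. A picture is of the moment at which its call begins. There is no depth.
- ticket.hand_in(): hands the job in; it is judged then, once.
Trained networks look in a picture, given as the dict that the camera call returned (one of the last four; its "shot" number tells which), for a name from the list of things; names that differ only in an ending like _2 or _b are one class to them, and where a whole thing is asked for, a point or a joint stands for the part that bears it (a point fixed in the world has none). Each returns a list of dicts, best first, with "confidence" (0 to 1); they miss things now and then, are a little off and sometimes report something else, mostly with a low value. They report only what shows in the picture. A call takes as long as a camera call. They do not tell look-alikes from the thing itself.
- finder.spot_in(picture, label): "rect" ([left, top, width, height] in pixels, round what is visible of it).
The state is a dict: "time_s": time; "joints": joint angles; "dq": joint speeds; "tau": joint torques, N m; "ee_pos": TCP position; "tool_rot": TCP orientation; "wrist_force": force on the tool from outside, world axes, zero at the start; "moment": the same for the moment, N m; "gripper_width": opening from 0.0 (shut) to 1.0 (fully open); "finger_force": force on a finger pad.
Only numpy, scipy, OpenCV 4.12 (cv2) and the standard library are available. Lean on these libraries where they do the work, as an engineer would, in place of code of your own. Each camera call takes 0.05 s, during which the arm holds its last target. There are 200 camera calls.

## Working session

There is one attempt and no reset: what is moved stays moved. The work goes in short steps, Python scripts to look and compute and a tool call to move; the robot and the scene stay as the last step left them, time stands still between calls to the robot, and variables do not carry over. Pictures are saved under pics/ and viewed, at most 10 in all, crops included, and the job is handed in when it is done.

Besides the shell and the picture viewer there is one more tool, called as name(argument=value, ...), one argument or row to a line, values as JSON. jog_arm: Moves the arm, as the interface text tells. Its arguments: {"type":"object","properties":{"motion":{"type":"array","items":{"type":"array","items":{"type":"number"}}},"force":{"type":"number"}},"required":["motion"]}

```bash
ls; mkdir -p pics
python3 - <<'E'
from cell import status, viewer, finder, r
import cv2,numpy as np
s=status.observe();print(s)
for n in("scene","top"):
    p=viewer.camera(n);cv2.imwrite(f"pics/{n}0.png",p["pixels"][:,:,::-1])
    print(n,p["camera_matrix"],p["k1"],p["rvec"],p["tvec"])
    for l in("pin","station","carriage","bush_top","dish","jar","nest","pin_tip","home_hole"):
        try:print(l,[(np.round(d["rect"]).tolist(),round(d["confidence"],2)) for d in finder.spot_in(p,l)])
        except Exception as e:print(l,e)
E
```

```text
pics
{'time_s': 0.0, 'joints': array([ 1.34909902,  0.32183369, -0.07009752,  1.45171334,  0.02257273,
        1.37080124, -0.0569091 ]), 'dq': array([ 8.97575919e-04,  1.65191720e-04,  7.45510951e-04,  2.21465519e-03,
       -5.59200660e-05,  1.55023721e-03, -8.65532964e-04]), 'tau': array([ 1.83210641e-04, -4.93572521e+01, -3.81743023e-01, -3.14334190e+01,
        1.30331723e-02,  1.15337720e-02, -3.70160103e-05]), 'ee_pos': array([ 0.15170324, -0.63152556,  0.25519736]), 'tool_rot': array([[ 9.72321591e-01,  2.33645985e-01, -5.27665604e-04],
       [ 2.33646570e-01, -9.72319743e-01,  1.89667747e-03],
       [-6.99086102e-05, -1.96746771e-03, -9.99998062e-01]]), 'wrist_force': array([-0.30730529,  0.6736789 ,  0.12429036]), 'moment': array([0.03002208, 0.01474648, 0.06124009]), 'finger_force': 0.0, 'gripper_width': 0.9981078662765137}
scene [[394.73824581   0.         260.73306461]
 [  0.         394.73824581 188.22341594]
 [  0.           0.           1.        ]] -0.043935156099368745 [ 1.98230343 -0.95084343  0.54151302] [-0.40078246  0.29620305  0.58920659]
pin [([309.0, 195.0,
[... 806 characters left out ...]
14364  0.1379585 ] [-0.07816702  0.55318395  0.92201043]
pin [([270.0, 162.0, 12.0, 12.0], 0.67), ([187.0, 201.0, 95.0, 58.0], 0.64), ([261.0, 214.0, 10.0, 10.0], 0.61)]
station [([126.0, 192.0, 172.0, 80.0], 0.65)]
carriage [([186.0, 202.0, 96.0, 58.0], 0.62)]
bush_top [([184.0, 199.0, 98.0, 63.0], 0.96), ([260.0, 217.0, 8.0, 8.0], 0.49)]
dish [([194.0, 222.0, 24.0, 25.0], 0.62)]
jar [([308.0, 208.0, 21.0, 18.0], 0.63)]
nest [([184.0, 200.0, 99.0, 60.0], 0.78)]
pin_tip [([293.0, 170.0, 9.0, 10.0], 0.64), ([213.0, 165.0, 10.0, 13.0], 0.57), ([259.0, 215.0, 13.0, 9.0], 0.52), ([271.0, 163.0, 8.0, 14.0], 0.52)]
home_hole [([125.0, 195.0, 176.0, 75.0], 0.66), ([185.0, 199.0, 97.0, 60.0], 0.31)]
```

Run:
```python
import cv2,numpy as np
a=cv2.imread("pics/scene0.png")[95:295,110:350];b=cv2.imread("pics/top0.png")[130:290,110:350]
cv2.imwrite("pics/s0c.png",cv2.resize(a,None,fx=3,fy=3,interpolation=2))
cv2.imwrite("pics/t0c.png",cv2.resize(b,None,fx=3.3,fy=3.3,interpolation=2))
```

```text
(no output)
```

View pics/s0c.png

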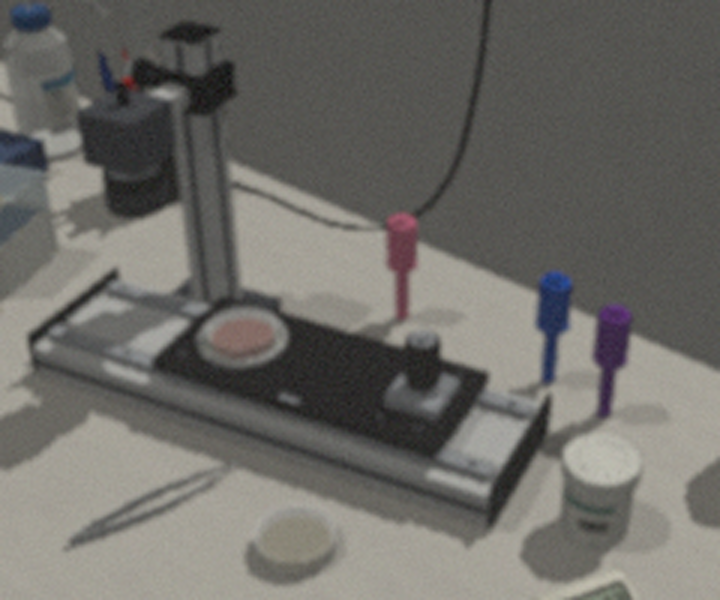

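View pics/t0c.png

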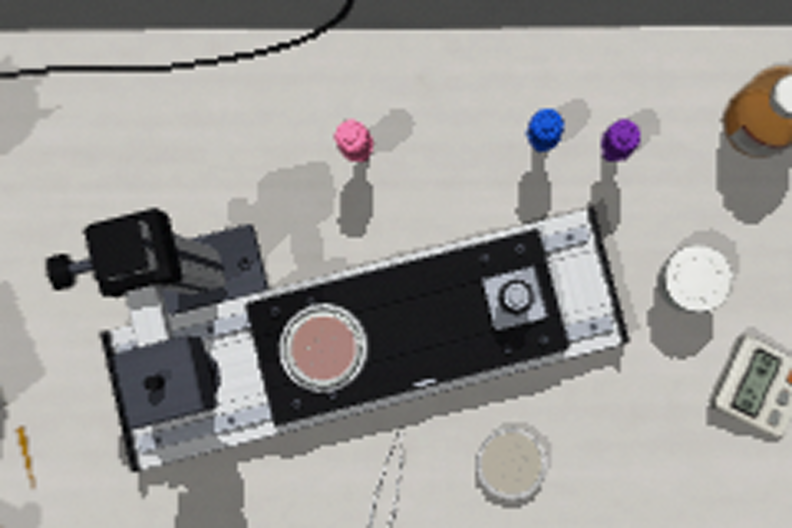

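Candidates (full pixels in the scene picture): black pin in the bush (251,215), pink (244,180), blue (295,198), purple (313,210). I choose the black one: it stands on the bush, and is at about (266,219) in the top view. The jar with the white lid is at the right end of the stand and the camera at the left end. Next I fit the stand pose from the plate corners.

```bash
cat > h.py <<'E'
import numpy as np,cv2
from scipy.optimize import least_squares
def proj(p,P):
    X=np.asarray(P,float).reshape(-1,3)@cv2.Rodrigues(np.array(p["rvec"],float))[0].T+np.array(p["tvec"]).ravel()
    u=X[:,:2]/X[:,2:];u=u*(1+p["k1"]*(u**2).sum(1,keepdims=True))
    K=np.array(p["camera_matrix"]);return u*[K[0,0],K[1,1]]+K[:2,2]
def world(q,L):
    L=np.atleast_2d(L);c,s=np.cos(q[2]),np.sin(q[2])
    return np.c_[q[0]+c*L[:,0]-s*L[:,1],q[1]+s*L[:,0]+c*L[:,1],L[:,2]]
E
python3 - <<'E'
from h import *
from cell import viewer
S=viewer.camera("scene");T=viewer.camera("top")
C=np.array([[48,-32,50],[48,200,50],[-48,200,50],[-48,-32,50]])/1e3
B=np.array([[0,0,105]])/1e3
LT=np.r_[C,B,np.array([[20,20,58],[20,-20,58],[-20,-20,58],[-20,20,58]])/1e3]
pT=np.array([[541,230],[247,300],[272,424],[568,350],[517,295],[483,279],[536,263],[549,317],[496,332]])/3.3+[110,130]
LS=np.r_[C[:1],C[1:3],B]
pS=np.array([[487,375],[222,300],[160,366],[422,336]])/3+[110,95]
def f(q):return np.r_[(proj(T,world(q,LT))-pT).ravel(),(proj(S,world(q,LS))-pS).ravel()]
for y0 in np.arange(-3,3,1):
    s=least_squares(f,[0.1,-.65,y0],loss="soft_l1");print(s.cost,s.x)
    if s.cost<60:b=s
print(np.round(f(b.x).reshape(-1,2),1))
q=b.x
for n,l in dict(pin=[0,0,.058],lens=[0,.232,.148],jar=[-.02,-.145,0],col=[.086,.232,0]).items():print(n,world(q,l))
np.save("q.npy",q)
for n,p in(("S",S),("T",T)):
    cen=proj(p,world(q,[0,0,.08]))[0].astype(int);im=p["pixels"][cen[1]-25:cen[1]+25,cen[0]-35:cen[0]+35,::-1]
    cv2.imwrite(f"pics/{n}1.png",cv2.resize(im,None,fx=7,fy=7,interpolation=2))
im=np.hstack([cv2.imread("pics/S1.png"),cv2.imread("pics/T1.png")]);cv2.imwrite("pics/c1.png",cv2.resize(im,(800,286)))
E
```

```text
1102.603212859135 [ 0.49020142 -0.06959229 -2.92055237]
7.913222922859806 [ 0.48834625 -0.09778763  0.23026114]
7.913222922859756 [ 0.48834625 -0.09778763  0.23026115]
7.913222922860038 [ 0.48834625 -0.09778763  0.23026114]
7.91322292285966 [ 0.48834625 -0.09778763  0.23026114]
5098.272567994318 [-0.0224692  -0.51574539  2.23229544]
[[-0.2 -0.4]
 [-0.3  0.4]
 [ 0.7  0.2]
 [ 0.9 -0. ]
 [ 0.4  0.4]
 [ 0.3  0.1]
 [-0.4  1.2]
 [-0.5  0.3]
 [ 0.2 -0.4]
 [ 1.1 -0.5]
 [ 0.4 -1.9]
 [-3.5 -2.3]
 [ 0.1 -0.2]]
pin [[ 0.48834625 -0.09778763  0.058     ]]
lens [[0.43539648 0.12808915 0.148     ]]
jar [[ 0.50196773 -0.24352526  0.        ]]
col [[0.51912667 0.14771708 0.        ]]
```

View pics/c1.png

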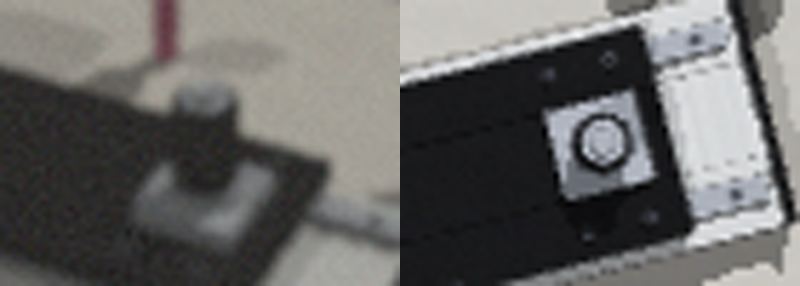

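The crop shows the black pin upright on the steel bush, which confirms the choice. The stand fit leaves about 0.5 px in the top view, so I set out.

jog_arm(
  motion=[
    [1,0,0,0,0,-0.47,-1],
    [1,0,0,0,0,-0.47,-1],
    [1,0,0,0,0,-0.47,-1],
    [1,0,0,0,0,-0.47,-1],
    [1,0,0,0,0,-0.47,-1],
    [1,0,0,0,0,-0.47,-1],
    [1,0,0,0,0,-0.47,-1],
    [1,0,0,0,0,-0.47,-1],
    [1,0,0,0,0,-0.47,-1],
    [1,0,0,0,0,-0.47,-1],
  ],
)

```text
time_s: 2.35
ee_pos: [0.4072, -0.4813, 0.2564]
tool_rot: [[0.624, 0.781, 0.0], [0.781, -0.624, -0.0], [-0.0, 0.0, -1.0]]
wrist_force: [0.0, 0.4, -0.4]
gripper_width: 0.998
finger_force: 0.0
```

jog_arm(
  motion=[
    [1,0,0,0,0,-0.47,-1],
    [1,0,0,0,0,-0.47,-1],
    [1,0,0,0,0,-0.47,-1],
    [1,0,0,0,0,-0.47,-1],
    [1,0,0,0,0,-0.47,-1],
    [1,0,0,0,0,-0.47,-1],
    [1,0,0,0,0,-0.47,-1],
    [1,0,0,0,0,-0.47,-1],
    [1,0,0,0,0,-0.47,-1],
    [1,0,0,0,0,-0.47,-1],
  ],
)

```text
time_s: 3.6
ee_pos: [0.5163, -0.2075, 0.2563]
tool_rot: [[0.018, 1.0, -0.0], [1.0, -0.018, -0.0], [-0.0, -0.0, -1.0]]
wrist_force: [-0.6, -0.3, -0.9]
gripper_width: 1.0
finger_force: 0.0
```

```bash
cat >> h.py <<'E'
from scipy.spatial.transform import Rotation as R
def todo(s,q,L):
    """shift (units) and turn (units) in tool axes to bring the TCP to stand-local L, tool y along stand x, pointing down"""
    t=world(q,L)[0];Rt=s["tool_rot"];c,sn=np.cos(q[2]),np.sin(q[2])
    G=np.array([[-sn,c,0],[c,sn,0],[0,0,-1]]).T
    loc=world([0,0,-q[2]],[[*(s["ee_pos"][:2]-q[:2]),s["ee_pos"][2]]])[0]
    print("t",s["time_s"],"local mm",np.round(loc*1e3,1),"F",np.round(s["wrist_force"],1),"w",round(s["gripper_width"],3),"grip",round(s["finger_force"],1))
    print("shift",np.round(Rt.T@(t-s["ee_pos"])/.03,3),"turn",np.round(np.degrees(R.from_matrix(Rt.T@G).as_rotvec())/8,3), "in the goal frame:",np.round(G.T@(t-s["ee_pos"])/.03,3))
E
python3 - <<'E'
from h import *
from cell import status
todo(status.observe(),np.load("q.npy"),[0,0,.15])
E
```

```text
t 3.6 local mm [   2.2 -113.2  256.3] F [-0.6 -0.3 -0.9] w 1.0 grip 0.0
shift [ 3.64  -0.997  3.543] turn [-0.000e+00  1.000e-03 -1.779e+00] in the goal frame: [ 3.772 -0.072  3.544]
```

jog_arm(
  motion=[
    [0,0,0,0,0,-0.89,-1],
    [0,0,0,0,0,-0.89,-1],
    [0.94,-0.02,0.6,0,0,0,-1],
    [0.94,-0.02,0.6,0,0,0,-1],
    [0.94,-0.02,0.6,0,0,0,-1],
    [0.94,-0.02,0.6,0,0,0,-1],
    [0,0,0.6,0,0,0,-1],
    [0,0,0.54,0,0,0,-1],
    [0,0,0,0,0,0,-1],
    [0,0,0,0,0,0,-1],
  ],
)

```text
time_s: 4.85
ee_pos: [0.489, -0.1008, 0.1504]
tool_rot: [[-0.223, 0.975, 0.001], [0.975, 0.223, 0.0], [-0.0, 0.001, -1.0]]
wrist_force: [-0.3, -1.7, 0.4]
gripper_width: 0.998
finger_force: 0.0
```

Run:
```python
from h import *
from cell import status,viewer
q=np.load("q.npy");s=status.observe();todo(s,q,[0,0,.091])
S=viewer.camera("scene");T=viewer.camera("top");o=[]
for p in(S,T):
    im=np.ascontiguousarray(p["pixels"][:,:,::-1]);c=proj(p,world(q,[0,0,.105]))[0]
    x,y=c.astype(int);im=cv2.resize(im[y-40:y+40,x-30:x+30],None,fx=6,fy=6,interpolation=2)
    for L,k in((world(q,[0,0,.105]),(0,0,255)),(s["ee_pos"]+[0,0,-.02],(0,255,0))):
        u=(proj(p,L)[0]-[x-30,y-40])*6;cv2.drawMarker(im,(int(u[0]),int(u[1])),k,0,14,1)
    o.append(im)
cv2.imwrite("pics/c2.png",np.hstack(o))
```

```text
t 4.85 local mm [-1.000e-01 -3.000e+00  1.504e+02] F [-0.3 -1.7  0.4] w 0.998 grip 0.0
shift [0.101 0.    1.98 ] turn [ 0.004  0.001 -0.038] in the goal frame: [0.101 0.002 1.98 ]
```

View pics/c2.png

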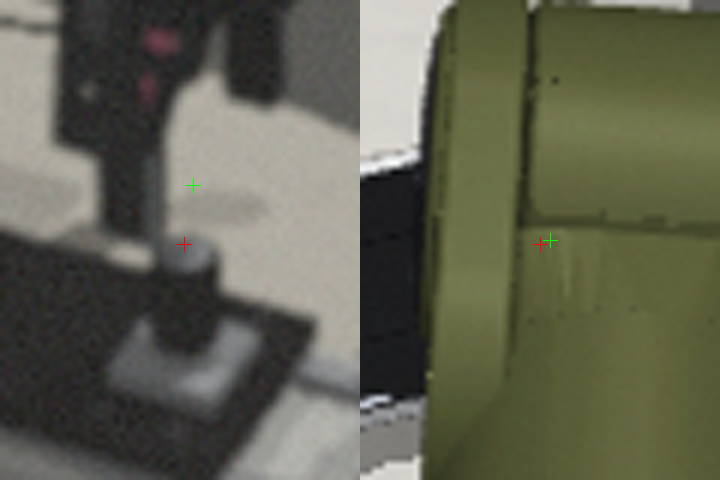

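The view shows the two fingers either side of the black pin at about (188,248) in the left crop, within 1–2 mm of the estimate. I descend and close.

jog_arm(
  motion=[
    [0.1,0,0.5,0,0,-0.04,-1],
    [0,0,0.5,0,0,0,-1],
    [0,0,0.5,0,0,0,-1],
    [0,0,0.47,0,0,0,-1],
    [0,0,0,0,0,0,0.2],
    [0,0,0,0,0,0,0.4],
    [0,0,0,0,0,0,1],
    [0,0,0,0,0,0,1],
    [0,0,0,0,0,0,1],
    [0,0,0,0,0,0,1],
  ],
  force=60,
)

```text
time_s: 6.2
ee_pos: [0.4902, -0.0969, 0.0923]
tool_rot: [[-0.23, 0.973, 0.005], [0.973, 0.23, -0.0], [-0.001, 0.005, -1.0]]
wrist_force: [5.8, 1.0, 0.7]
gripper_width: 0.267
finger_force: 59.0
```

Run:
```python
from h import *
from cell import status
todo(status.observe(),np.load("q.npy"),[0,0,.091])
```

```text
t 6.2 local mm [ 2.   0.4 92.3] F [5.8 1.  0.7] w 0.267 grip 59.0
shift [-0.013 -0.066  0.042] turn [0.035 0.011 0.012] in the goal frame: [-0.013 -0.066  0.042]
```

jog_arm(
  motion=[
    [0,0.07,0,0,0,0,1],
    [0,0,-0.1,0,0,0,1],
    [0,0,-0.1,0,0,0,1],
    [0,0,-0.1,0,0,0,1],
    [0,0,-0.1,0,0,0,1],
    [0,0,-0.1,0,0,0,1],
    [0,0,-0.1,0,0,0,1],
    [0,0,-0.1,0,0,0,1],
    [0,0,-0.1,0,0,0,1],
    [0,0,0,0,0,0,1],
  ],
)

```text
time_s: 7.45
ee_pos: [0.49, -0.0967, 0.1155]
tool_rot: [[-0.23, 0.973, 0.0], [0.973, 0.23, -0.0], [-0.0, 0.0, -1.0]]
wrist_force: [2.4, 0.7, -0.2]
gripper_width: 0.266
finger_force: 61.3
```

Run:
```python
from h import *
from cell import status
todo(status.observe(),np.load("q.npy"),[0.002,0.0,.119])
```

```text
t 7.45 local mm [  1.9   0.7 115.5] F [ 2.4  0.7 -0.2] w 0.266 grip 61.3
shift [-0.023  0.004 -0.116] turn [0.    0.003 0.009] in the goal frame: [-0.023  0.004 -0.116]
```

jog_arm(
  motion=[
    [0,0.03,-0.07,0,0,0,1],
    [0,0,-0.06,0,0,0,1],
    [0,0,0,0,0,0,1],
    [0.05,0,0,0,0,0,1],
    [0.1,0,0,0,0,0,1],
    [0.15,0,0,0,0,0,1],
    [0.2,0,0,0,0,0,1],
    [0.2,0,0,0,0,0,1],
    [0.1,0,0,0,0,0,1],
    [0,0,0,0,0,0,1],
  ],
)

```text
time_s: 8.7
ee_pos: [0.4849, -0.0724, 0.1187]
tool_rot: [[-0.23, 0.973, -0.001], [0.973, 0.23, 0.001], [0.001, -0.001, -1.0]]
wrist_force: [0.1, -1.2, -0.9]
gripper_width: 0.269
finger_force: 61.3
```

Run:
```python
from h import *
from cell import status,viewer
q=np.load("q.npy");todo(status.observe(),q,[0.002,0.057,.119])
p=viewer.camera("scene");x,y=proj(p,world(q,[0,0.06,.08]))[0].astype(int)
cv2.imwrite("pics/c3.png",cv2.resize(np.ascontiguousarray(p["pixels"][y-45:y+45,x-65:x+65,::-1]),None,fx=6,fy=6,interpolation=2))
```

```text
t 8.7 local mm [  2.5  25.5 118.7] F [ 0.1 -1.2 -0.9] w 0.269 grip 61.3
shift [ 1.049 -0.014 -0.008] turn [-0.005 -0.005  0.014] in the goal frame: [ 1.049 -0.016 -0.008]
```

View pics/c3.png

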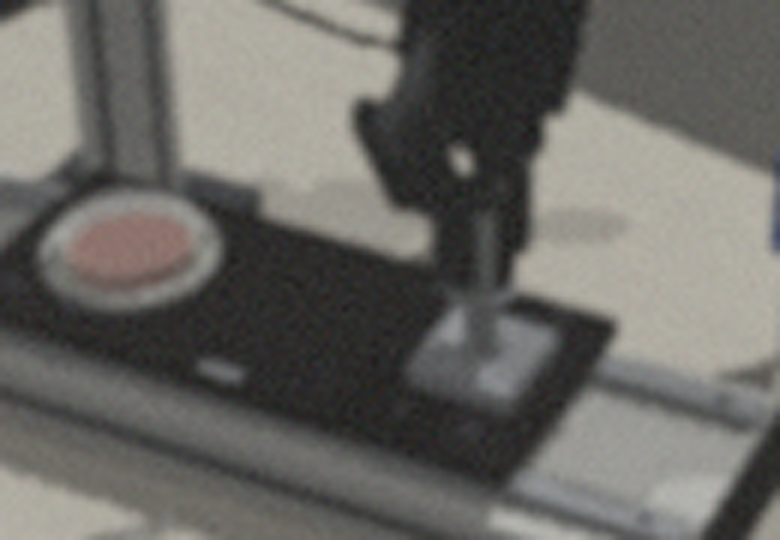

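The carriage follows the raised pin: shank visible at (480,320), dish in its nest at (130,240).

jog_arm(
  motion=[
    [0.1,0,0,0,0,0,1],
    [0.2,0,0,0,0,0,1],
    [0.2,0,0,0,0,0,1],
    [0.2,0,0,0,0,0,1],
    [0.2,0,0,0,0,0,1],
    [0.15,0,0,0,0,0,1],
    [0,0,0.03,0,0,0,1],
    [0,0,0.03,0,0,0,1],
    [0,0,0.03,0,0,0,1],
    [0,0,0,0,0,0,1],
  ],
)

```text
time_s: 10.0
ee_pos: [0.4783, -0.042, 0.117]
tool_rot: [[-0.229, 0.973, -0.0], [0.973, 0.229, 0.0], [0.0, 0.0, -1.0]]
wrist_force: [-3.6, 0.0, 7.1]
gripper_width: 0.262
finger_force: 62.1
```

Run:
```python
from h import *
from cell import status
todo(status.observe(),np.load("q.npy"),[0.002,0.062,.117])
```

```text
t 10.0 local mm [  3.   56.6 117. ] F [-3.6  0.   7.1] w 0.262 grip 62.1
shift [ 0.18  -0.032 -0.   ] turn [ 0.    -0.003  0.009] in the goal frame: [ 0.18  -0.032 -0.   ]
```

jog_arm(
  motion=[
    [0,-0.04,0,0,0,0,1],
    [0.025,-0.001,0,0,0,0,1],
    [0.025,-0.001,0,0,0,0,1],
    [0.025,-0.001,0,0,0,0,1],
    [0.025,-0.001,0,0,0,0,1],
    [0.025,-0.001,0,0,0,0,1],
    [0.025,-0.001,0,0,0,0,1],
    [0.02,-0.001,0,0,0,0,1],
    [0.02,-0.001,0,0,0,0,1],
    [0.02,-0.001,0,0,0,0,1],
  ],
)

```text
time_s: 11.25
ee_pos: [0.4766, -0.0386, 0.117]
tool_rot: [[-0.229, 0.974, 0.003], [0.974, 0.229, -0.003], [-0.004, 0.003, -1.0]]
wrist_force: [2.9, -5.9, 5.7]
gripper_width: 0.261
finger_force: 61.9
```

jog_arm(
  motion=[
    [0.02,0,0,0,0,0,1],
    [0.02,0,0,0,0,0,1],
    [0.02,0,0,0,0,0,1],
    [0.02,0,0,0,0,0,1],
    [0.02,0,0,0,0,0,1],
    [0.02,0,0,0,0,0,1],
    [0.02,0,0,0,0,0,1],
    [0.02,0,0,0,0,0,1],
    [0.02,0,0,0,0,0,1],
    [0.02,0,0,0,0,0,1],
  ],
)

```text
time_s: 12.5
ee_pos: [0.4752, -0.0327, 0.117]
tool_rot: [[-0.229, 0.974, 0.003], [0.974, 0.229, -0.003], [-0.003, 0.003, -1.0]]
wrist_force: [3.4, -5.5, 4.7]
gripper_width: 0.265
finger_force: 61.9
```

jog_arm(
  motion=[
    [0.02,0.01,0.01,0,0,0,1],
    [0.02,0.01,0.01,0,0,0,1],
    [0.02,0,0,0,0,0,1],
    [0.02,0,0,0,0,0,1],
    [0.02,0,0,0,0,0,1],
    [0.02,0,0,0,0,0,1],
    [0.02,0,0,0,0,0,1],
    [0.02,0,0,0,0,0,1],
    [0.02,0,0,0,0,0,1],
    [0.02,0,0,0,0,0,1],
  ],
)

```text
time_s: 13.75
ee_pos: [0.4743, -0.0278, 0.1168]
tool_rot: [[-0.228, 0.974, 0.003], [0.974, 0.228, -0.005], [-0.005, 0.002, -1.0]]
wrist_force: [0.8, -7.1, 8.2]
gripper_width: 0.266
finger_force: 62.5
```

jog_arm(
  motion=[
    [0.02,0,0,0,0,0,1],
    [0.02,0,0,0,0,0,1],
    [0.02,0,0,0,0,0,1],
    [0.02,0,0,0,0,0,1],
    [0.02,0,0,0,0,0,1],
    [0.02,0,0,0,0,0,1],
    [0.02,0,0,0,0,0,1],
    [0.02,0,0,0,0,0,1],
    [0.02,0,0,0,0,0,1],
    [0.02,0,0,0,0,0,1],
  ],
)

```text
time_s: 15.0
ee_pos: [0.4722, -0.0213, 0.1155]
tool_rot: [[-0.229, 0.973, 0.001], [0.973, 0.229, -0.003], [-0.004, 0.001, -1.0]]
wrist_force: [3.5, -7.8, -0.7]
gripper_width: 0.264
finger_force: 61.3
```

The height fell 1.3 mm and the vertical force vanished, so the nose is in the hole. I lower gently.

jog_arm(
  motion=[
    [0,0,0.03,0,0,0,1],
    [0,0,0.03,0,0,0,1],
    [0,0,0.03,0,0,0,1],
    [0,0,0.03,0,0,0,1],
    [0,0,0.03,0,0,0,1],
    [0,0,0,0,0,0,1],
    [0,0,0,0,0,0,1],
    [0,0,0,0,0,0,1],
    [0,0,0,0,0,0,1],
    [0,0,0,0,0,0,1],
  ],
)

```text
time_s: 16.25
ee_pos: [0.4725, -0.0219, 0.1117]
tool_rot: [[-0.229, 0.974, 0.002], [0.974, 0.229, -0.004], [-0.005, 0.001, -1.0]]
wrist_force: [3.6, -8.5, 3.3]
gripper_width: 0.265
finger_force: 61.7
```

Run:
```python
from h import *
from cell import status
todo(status.observe(),np.load("q.npy"),[0.003,0.078,.092])
```

```text
t 16.25 local mm [  1.9  77.5 111.7] F [ 3.6 -8.5  3.3] w 0.265 grip 61.7
shift [0.02  0.036 0.655] turn [0.006 0.034 0.003] in the goal frame: [0.017 0.037 0.655]
```

jog_arm(
  motion=[
    [-0.04,0.01,0,0,0,0,1],
    [-0.04,0.01,0,0,0,0,1],
    [0,0,0.05,0,0,0,1],
    [0,0,0.05,0,0,0,1],
    [0,0,0.05,0,0,0,1],
    [0,0,0.05,0,0,0,1],
    [0,0,0.05,0,0,0,1],
    [0,0,0,0,0,0,1],
    [0,0,0,0,0,0,1],
    [0,0,0,0,0,0,1],
  ],
)

```text
time_s: 17.5
ee_pos: [0.4729, -0.0227, 0.1036]
tool_rot: [[-0.229, 0.973, 0.0], [0.973, 0.229, -0.002], [-0.002, -0.0, -1.0]]
wrist_force: [2.9, -6.1, 1.4]
gripper_width: 0.262
finger_force: 61.5
```

jog_arm(
  motion=[
    [-0.04,0.01,0,0,0,0,1],
    [-0.03,0,0,0,0,0,1],
    [0,0,0.05,0,0,0,1],
    [0,0,0.05,0,0,0,1],
    [0,0,0.05,0,0,0,1],
    [0,0,0.05,0,0,0,1],
    [0,0,0.05,0,0,0,1],
    [0,0,0.05,0,0,0,1],
    [0,0,0,0,0,0,1],
    [0,0,0,0,0,0,1],
  ],
)

```text
time_s: 18.75
ee_pos: [0.4732, -0.0236, 0.0939]
tool_rot: [[-0.229, 0.973, -0.001], [0.973, 0.229, -0.0], [-0.0, -0.001, -1.0]]
wrist_force: [2.7, -6.0, -1.6]
gripper_width: 0.261
finger_force: 61.1
```

jog_arm(
  motion=[
    [-0.03,0.01,0,0,0,0,1],
    [-0.03,0,0,0,0,0,1],
    [0,0,0.03,0,0,0,1],
    [0,0,0.03,0,0,0,1],
    [0,0,0.03,0,0,0,1],
    [0,0,0.03,0,0,0,1],
    [0,0,0,0,0,0,1],
    [0,0,0,0,0,0,1],
    [0,0,0,0,0,0,1],
    [0,0,0,0,0,0,1],
  ],
)

```text
time_s: 20.0
ee_pos: [0.4737, -0.0243, 0.092]
tool_rot: [[-0.23, 0.973, -0.002], [0.973, 0.23, -0.0], [0.0, -0.002, -1.0]]
wrist_force: [-7.0, -0.3, 12.5]
gripper_width: 0.259
finger_force: 62.7
```

jog_arm(
  motion=[
    [0,-0.03,0,0,0,0,1],
    [0,-0.02,0,0,0,0,1],
    [0,0,0.03,0,0,0,1],
    [0,0,0.03,0,0,0,1],
    [0,0,0,0,0,0,1],
    [0,0,0,0,0,0,1],
    [0,0,0,0,0,0,1],
    [0,0,0,0,0,0,1],
    [0,0,0,0,0,0,1],
    [0,0,0,0,0,0,1],
  ],
)

```text
time_s: 21.25
ee_pos: [0.4737, -0.0243, 0.0919]
tool_rot: [[-0.23, 0.973, 0.001], [0.973, 0.23, -0.001], [-0.001, 0.0, -1.0]]
wrist_force: [-8.7, 0.6, 23.0]
gripper_width: 0.261
finger_force: 63.8
```

jog_arm(
  motion=[
    [0,-0.02,-0.05,0,0,0,1],
    [0,-0.02,-0.05,0,0,0,1],
    [0,0,-0.05,0,0,0,1],
    [0,0,0,0,0,0,1],
    [0,0,0,0,0,0,1],
    [0,0,0,0,0,0,1],
    [0,0,0,0,0,0,1],
    [0,0,0,0,0,0,1],
    [0,0,0,0,0,0,1],
    [0,0,0,0,0,0,1],
  ],
)

```text
time_s: 22.5
ee_pos: [0.4727, -0.0245, 0.093]
tool_rot: [[-0.23, 0.973, 0.003], [0.973, 0.23, 0.002], [0.001, 0.003, -1.0]]
wrist_force: [5.9, 1.8, -9.2]
gripper_width: 0.266
finger_force: 60.2
```

The balls held against a 9 N pull. I press home once more, then relax and open.

jog_arm(
  motion=[
    [0,0.02,0.05,0,0,0,1],
    [0,0,0.05,0,0,0,1],
    [0,0,0.05,0,0,0,1],
    [0,0,0,0,0,0,1],
    [0,0,0,0,0,0,1],
    [0,0,0,0,0,0,1],
    [0,0,0,0,0,0,1],
    [0,0,0,0,0,0,1],
    [0,0,0,0,0,0,1],
    [0,0,0,0,0,0,1],
  ],
)

```text
time_s: 23.75
ee_pos: [0.4732, -0.0248, 0.092]
tool_rot: [[-0.23, 0.973, 0.001], [0.973, 0.23, -0.001], [-0.001, 0.0, -1.0]]
wrist_force: [-5.2, 2.6, 21.6]
gripper_width: 0.265
finger_force: 64.0
```

jog_arm(
  motion=[
    [0,-0.03,-0.05,0,0,0,1],
    [0,-0.02,-0.05,0,0,0,1],
    [0,0,0,0,0,0,1],
    [0,0,0,0,0,0,0.2],
    [0,0,0,0,0,0,-0.4],
    [0,0,0,0,0,0,-1],
    [0,0,0,0,0,0,-1],
    [0,0,0,0,0,0,-1],
    [0,0,0,0,0,0,-1],
    [0,0,0,0,0,0,-1],
  ],
)

```text
time_s: 25.0
ee_pos: [0.4708, -0.0257, 0.0922]
tool_rot: [[-0.23, 0.973, -0.0], [0.973, 0.23, -0.0], [-0.0, -0.0, -1.0]]
wrist_force: [0.1, -0.2, 0.5]
gripper_width: 0.999
finger_force: 0.0
```

jog_arm(
  motion=[
    [0,0,-0.5,0,0,0,-1],
    [0,0,-0.8,0,0,0,-1],
    [0,0,-1,0,0,0,-1],
    [-0.3,0,-1,0,0,0,-1],
    [-1,0,-1,0,0,0,-1],
    [-1,0,-0.5,0,0,0,-1],
    [-1,0,0,0,0,0,-1],
    [-1,0,0,0,0,0,-1],
    [-1,0,0,0,0,0,-1],
    [-0.5,0,0,0,0,0,-1],
  ],
)

```text
time_s: 26.25
ee_pos: [0.5107, -0.1973, 0.2358]
tool_rot: [[-0.227, 0.974, -0.001], [0.974, 0.227, 0.0], [0.001, -0.001, -1.0]]
wrist_force: [-0.6, 1.4, 0.5]
gripper_width: 0.999
finger_force: 0.0
```

Run:
```python
from h import *
from cell import status,viewer
q=np.load("q.npy");todo(status.observe(),q,[0,0,.2]);o=[]
for n,w in(("scene",65),("top",65)):
    p=viewer.camera(n);im=np.ascontiguousarray(p["pixels"][:,:,::-1]);x,y=proj(p,world(q,[0,0.1,.06]))[0].astype(int)
    im=cv2.resize(im[y-45:y+45,x-w:x+w],None,fx=6,fy=6,interpolation=2)
    for L in([0.002,.0765,.058],[.002,.0765,.105]):
        u=(proj(p,world(q,L))[0]-[x-w,y-45])*6;cv2.drawMarker(im,(int(u[0]),int(u[1])),(0,0,255),0,12,1)
    o.append(im)
cv2.imwrite("pics/c4.png",cv2.resize(np.vstack(o),None,fx=.55,fy=.55,interpolation=3))
```

```text
t 26.25 local mm [  -1.  -102.   235.8] F [-0.6  1.4  0.5] w 0.999 grip 0.0
shift [3.399 0.031 1.196] turn [-0.004 -0.004 -0.006] in the goal frame: [3.4   0.033 1.195]
```

View pics/c4.png

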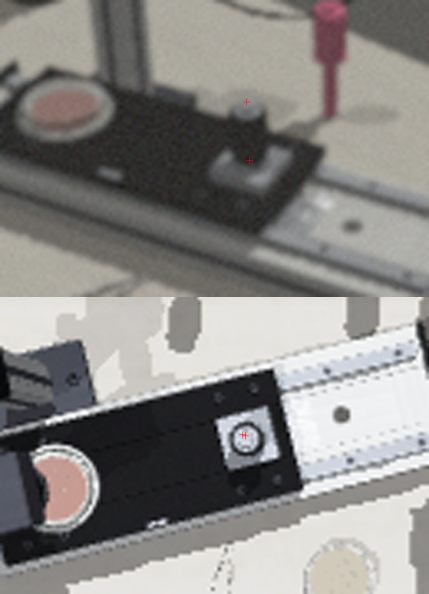

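The pin stands seated with its top on the mark at (247,103), the dish is in its nest under the camera, and the loading hole is now free.

```bash
python3 -c "
from cell import ticket
print(ticket.hand_in())"
```

```text
the job is handed in; nothing more can be done
None
```

The job is handed in at about 26 s: the carriage is at about 77 mm travel with the pin fully home in the imaging hole, holding against a 9 N pull; the dish is in its nest and the jar was not approached. The hand-in gave no verdict.

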